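Start the bonding timer and seat the jig cover on its hidden pins

ROBOT

A 7-joint arm with a two-finger parallel gripper is mounted at the origin on a cart in front of the work surface, level with it; the furniture and walls round the work are solid. World frame = base frame: x ahead of the robot, y to its left, z up, the work surface at z = 0. Lengths are in m, angles in rad, forces in N, time in s.
With the tool pointing down it reaches from about 0.425 to 0.95 m from the base axis. Payload 16.7 kg.
Tool frame: the origin (TCP) lies at the very end of the fingers, on their centre line; the grasp point (between the pads) lies 19 mm behind it; z points along the fingers, x is the direction in which the jaws open and shut, and the axes are right-handed (so a half turn about z gives the same grasp; the last joint's range is limited). The gripper opens to 94 mm and grips with 3 to 60 N. Pads are 16 mm wide; open, the fingers measure 119 mm over their backs; the gripper's body (75 mm by 177 mm) begins 78 mm behind the grasp point.
Start: joints at [-1.411, 0.426, 0.074, 1.606, -0.034, 1.111, -0.067], TCP at [0.205, 0.643, 0.205] pointing down, gripper open.
Joint ranges: [-2.85, 2.85], [-0.5, 2.14], [-1.23, 1.37], [0.21, 2.46], [-1.02, 4.16], [0.16, 2.05], [-2.73, 2.73]. Speed limits (rad/s): [1.89, 1.89, 2.39, 2.39, 3.01, 3.01, 3.01].

INTERFACE

Orientations are given as a unit quaternion [w, x, y, z].
In Python, from workcell import bot gives the robot as it stands.
- The arm moves only by the tool servo_tool, never from a script. Its argument "plan" is a list that holds one entry, the list of rows, each a list of 6 numbers: the shift along the world's x, y, z in m, then the turn, a rotation vector about the world's x, y, z in degrees. A call has exactly 8 rows; each row is the pose to reach, as a shift and turn from the pose commanded when the call began; what a row does not reach only later rows make up. A row lasts 1/12 s, in which the tool goes at most 41.7 mm and 7.16 degrees, less where a joint would pass 70% of its speed; a pose out of reach is approached as far as the arm can. A call with a gripper value outside its range is refused whole. "fingers" is the closure, from 0 (fully open) to 1 (shut), set as the call begins (left out, the last holds). The fingers move at their own pace and stop on an object; the grip force is fixed at half the most. Time passes only in rows, so rows that repeat a pose let the fingers close, or fill a call up. It gives the time, the measured TCP pose, the force and the opening at its end, in the units of the state.
- bot.read_state(): the state, without advancing time (a new reading comes with each control period).
- bot.get_image(name): name is "scene" or "top"; returns a dict with "pixels" (384x512x3 uint8, red, green, blue), "K" (3x3 intrinsics, pixels), "xyz" and "rotation" of the camera in the world. Camera axes: x right, y down, z forward; pixel columns grow to the right and rows downward; lengths in m; the calibration is good to about 2 mm. A picture is of the moment at which its call begins. There is no depth.
- bot.sign_off(): hands the job in, once; it reports no verdict.
The state is a dict: "t": time; "q": joint angles; "joint_vel": joint speeds; "tau": joint torques, N m; "eef_pos": TCP position; "ee_rot": TCP orientation; "ft_force": force on the tool from outside, world axes, zero at the start; "ft_torque": the same for the moment, N m; "finger_gap": opening from 0.0 (shut) to 1.0 (fully open).
Only numpy, scipy, OpenCV 4.12 (cv2) and the standard library are available. Lean on these libraries where they do the work, as an engineer would, in place of code of your own. Each camera call takes 0.05 s, during which the arm holds its last target. There are 200 camera calls.

TASK

Start the bonding timer by pressing its white key, then the blue, then the green, each one on its own and all the way. Then lay the steel cover plate flat between the rails of the bonding jig, slide it along the rails until it drops onto the locating pins hidden under it, and push it down against the spring pad until it is fully home. Finish while still holding it pressed down, and leave the glasses, the glue bottle and the screw bin where they are.

Things in the scene. Friction and masses are not known exactly. Their poses are not given: they have to be found in the camera images.
- board: plywood work board on four feet, 340 (x) x 760 (y) mm; everything of the task stands on its top, which is level, 115 mm above the table (z = 0.115) and does not move; origin on the table under its centre
- key_white_top (a point): centre of the top of the white round key (26 mm diameter) on the grey timer panel; the key's top is at this point while it is up and moves straight down 6 mm
- key_blue_top (a point): centre of the top of the blue round key (26 mm diameter) on the grey timer panel; the key's top is at this point while it is up and moves straight down 6 mm
- key_green_top (a point): centre of the top of the green round key (26 mm diameter) on the grey timer panel; the key's top is at this point while it is up and moves straight down 6 mm
- key_white (a joint): how far the white key is pressed, m: 0 up, 0.006 fully down. It is a spring key, about 4 N to push it fully down; it counts as pressed beyond 0.004 and springs back
- key_blue (a joint): how far the blue key is pressed, m: 0 up, 0.006 fully down. It is a spring key, about 4 N to push it fully down; it counts as pressed beyond 0.004 and springs back
- key_green (a joint): how far the green key is pressed, m: 0 up, 0.006 fully down. It is a spring key, about 4 N to push it fully down; it counts as pressed beyond 0.004 and springs back
- panel: grey timer panel fixed on the board, 160 (its x) x 60 (its y) x 18 mm; origin at the centre of its underside. The three keys stand on it in a row along its x, 48 mm apart, in any order, each in a black housing
- cover_grip (a point): centre of the black bar handle on the loose steel cover plate (about 0.45 kg). The handle is 14 mm thick (x), 50 mm long (y), 34 mm high and stands on the middle of the plate; this point is half-way up it: 33 mm above the plate's underside, 17 mm below the handle's top. z is up when the plate lies on its underside
- cover_under (a point): middle of the underside of the steel cover plate: 64 (x) x 140 (y) x 16 mm thick; the same either way round (half a turn about z). Hidden in its underside are two blind cross slots, each 52 mm long in x, 13 mm wide in y and 12 mm deep, centred 40 mm either side of the middle in y
- jig: bonding jig fixed on the board, 84 (x) x 186 (y) mm; origin at the centre of its underside, on the board. Along its y runs a channel 68 mm wide and 170 mm long between aluminium rails and end walls with rounded tops 32 mm high: the plate lies in it with 2 mm to spare each side and can slide 15 mm either way from the middle along y
- channel (a point): middle of the channel's floor, 10 mm above the board, axes as the jig. Four brass pins of 10 mm diameter stand there, tops (chamfered) 24 mm above the board, at x = +-18 mm and y = 40 mm either side of a midpoint on the centre line. That midpoint lies anywhere within 9 mm of this point along y; where is not given: feel for it by sliding the plate
- pad_top (a point): middle of the orange spring pad's top, 18 mm above the board when free. Off its spot the plate rides flat on the pins (underside 24 mm up) and slides with 2 to 6 N. Within 1.5 mm of the spot the pins enter the slots, it drops 6 mm by its own weight onto the pad and can slide no further. Pushed 8 to 12 N more it sinks 5 mm until home on ledges (underside 13 mm up)
- pad (a joint): how far the orange spring pad in the jig is pressed down, m: 0 free; about 0.005 when the cover is home. The spring needs 7 N to start and 15 N at 0.005, part of which is the plate's weight; it pushes the plate up again when the push ends
- glasses: loose pair of black spectacles, 48 x 145 x 46 mm, a bystander; origin at its underside
- glue: loose white glue bottle with a yellow band, 35 mm diameter, 98 mm tall, a bystander; origin at the centre of its underside
- screw_bin: loose blue open bin, 60 x 85 x 28 mm, a bystander; origin at the centre of its underside

How it is judged:
By the outcome, as a careful person would: the job done as asked, in the order asked, and still so for the second after the job is handed in, while the arm keeps its last pose, push and grip.
It also fails if it takes over 72 s, if anything falls off the work surface, if the arm or the gripper's body presses on something with over 40 N, if the wrist force passes 120 N, or if a joint passes its speed limit or range.

## Working session

There is one attempt and no reset: what is moved stays moved. The work goes in short steps, Python scripts to look and compute and a tool call to move; the robot and the scene stay as the last step left them, time stands still between calls to the robot, and variables do not carry over. Pictures are saved under pics/ and viewed, about 8 in all and at most 12, crops included, and the job is handed in when it is done.

Besides the shell and the picture viewer there is one more tool, called after "Request:" as name([rows], argument=value, ...), one row to a line, values as JSON. servo_tool: Moves the arm, as the interface text tells. Its arguments: {"type":"object","properties":{"plan":{"type":"array","items":{"type":"array","items":{"type":"array","items":{"type":"number"}}}},"fingers":{"type":"number"}},"required":["plan"]}

```bash
mkdir -p pics; cat > h.py <<'E'
import numpy as np, cv2
from workcell import bot
def snap(n,f):
    d=bot.get_image(n); im=np.array(d["pixels"])[:,:,::-1].copy(); cv2.imwrite(f"pics/{f}.png",im)
    np.savez(f"pics/{f}.npz",im=im,K=d["K"],xyz=d["xyz"],R=d["rotation"]); return d
def cam(f):
    z=np.load(f"pics/{f}.npz"); R=z["R"]
    if R.size==4:
        from scipy.spatial.transform import Rotation as Ro
        R=Ro.from_quat(np.r_[R[1:],R[0]]).as_matrix()
    return z["K"],z["xyz"],R
def px2w(f,u,v,z):
    K,p,R=cam(f); d=R@np.linalg.inv(K)@np.array([u,v,1.]); return p+d*(z-p[2])/d[2]
def w2px(f,P):
    K,p,R=cam(f); c=K@(R.T@(np.array(P)-p)); return c[:2]/c[2]
def crop(f,u0,v0,w,h,s,o):
    im=np.load(f"pics/{f}.npz")["im"][v0:v0+h,u0:u0+w]; cv2.imwrite(f"pics/{o}.png",cv2.resize(im,None,fx=s,fy=s,interpolation=cv2.INTER_CUBIC))
E
python3 - <<'E'
from h import *
for n in("top","scene"):
    d=snap(n,n+"0"); print(n,d["K"],d["xyz"],d["rotation"])
a=cv2.imread("pics/top0.png");b=cv2.imread("pics/scene0.png")
crop("top0",0,0,512,384,1.5,"t1");crop("scene0",0,0,512,384,1.5,"s1")
print(bot.read_state())
E
```

```text
top [[484.7044891    0.         258.75002   ]
 [  0.         484.7044891  192.96427055]
 [  0.           0.           1.        ]] [ 0.30861414 -0.01318207  1.31372668] [ 0.0699847  -0.69615253  0.71099524 -0.07042421]
scene [[423.76359577   0.         256.63513078]
 [  0.         423.76359577 191.5557918 ]
 [  0.           0.           1.        ]] [-0.06557786 -0.76394566  0.73726852] [-0.44879609  0.83074538 -0.28470948  0.16548322]
{'t': 0.1, 'q': array([-1.41146198,  0.42665454,  0.07385285,  1.60655148, -0.03408668,
        1.11078153, -0.06707566]), 'joint_vel': array([-2.79592535e-06, -6.83882093e-04, -4.09843217e-06, -1.62826143e-03,
        1.18165641e-03, -1.91861775e-03, -4.66571451e-04]), 'tau': array([ 7.95417902e-03, -9.37460589e+01,  3.67680162e+00, -4.55046344e+01,
       -4.85248072e-02,  1.66961225e-02,  4.68116400e-05]), 'eef_pos': array([0.20507573, 0.642678  , 0.20485185]), 'ee_rot': array([ 3.70509237e-04,  8.07449483e-01,  5.89936445e-01, -4.30366322e-04]), 'ft_force': array([-0.11691527, -0.6588652 , -0.79609404]), 'ft_torque': array([-0.04335654,  0.04603913,  0.00797022]), 'finger_gap': 0.9997579765800668}
```

View pics/t1.png

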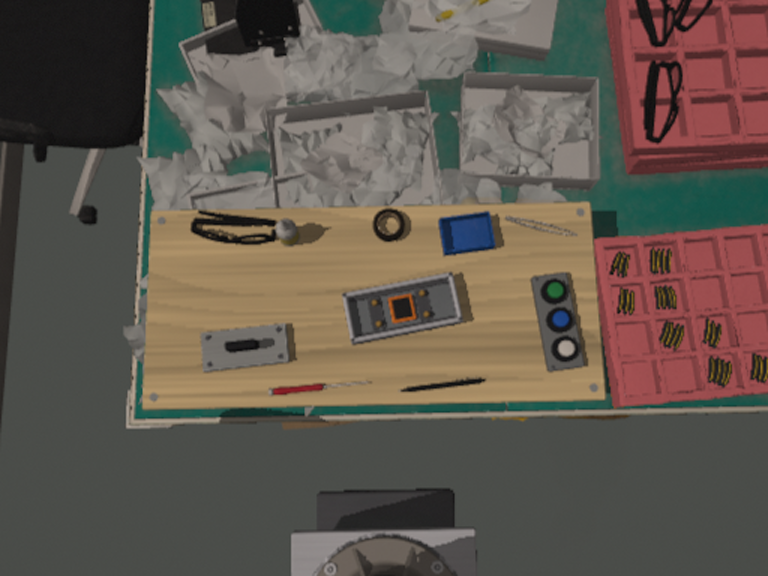

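View pics/s1.png

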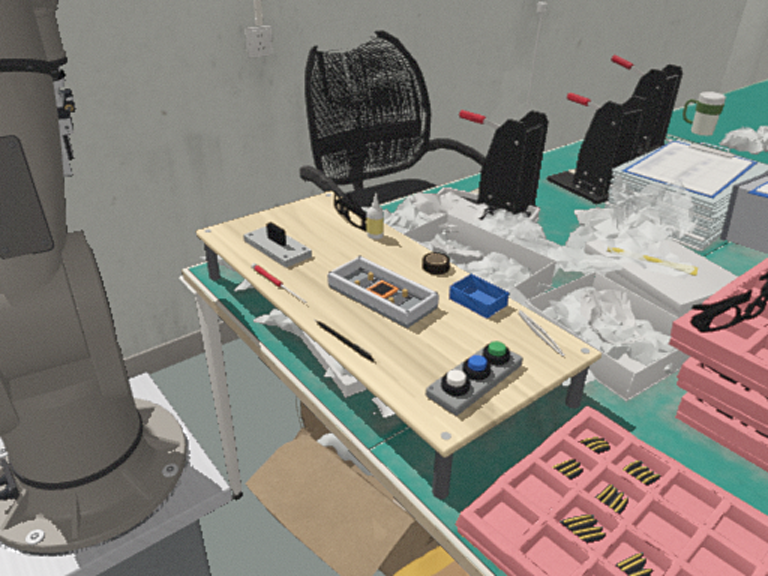

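Top view (1.5x): plate at (246,346) with its handle, jig at (405,307), keys green (555,290), blue (560,320) and white (567,348). Bystanders are along the far edge. I'll enlarge this for pixel measurements.

```bash
python3 - <<'E'
from h import *
im=np.load("pics/top0.npz")["im"]
f=lambda u,v,w,h,s:cv2.resize(im[v:v+h,u:u+w],None,fx=s,fy=s,interpolation=cv2.INTER_CUBIC)
a=f(125,205,80,50,5);b=f(345,175,50,80,5);c=f(220,175,100,60,4)
o=np.zeros((500,800,3),np.uint8);o[:250,:400]=a;o[:400,400:650]=b;o[255:495,:400]=c;cv2.imwrite("pics/c1.png",o)
E
```

```text
(no output)
```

View pics/c1.png

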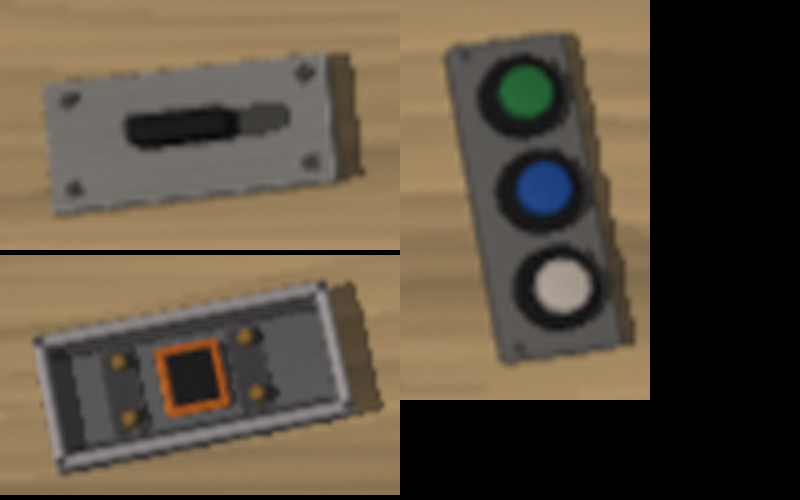

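```bash
python3 - <<'E'
from h import *
def T(c,o,s,z): return np.array([px2w("top0",(u+.5)/s-.5+o[0],(v+.5)/s-.5+o[1],z) for u,v in c])
np.set_printoptions(precision=4,suppress=True)
def axis(P): # long axis from corners a,b,c,d
    l=(P[1]+P[2]-P[0]-P[3])/2; return np.degrees(np.arctan2(l[1],l[0])),np.linalg.norm(l),np.linalg.norm((P[2]+P[3]-P[0]-P[1])/2)
P=T([(45,86),(323,53),(335,180),(54,214)],(125,205),5,.131);print("plate",P.mean(0),axis(P))
S=T([(70,99),(304,71),(311,161),(75,188)],(125,205),5,.131);print("screws",S.mean(0),axis(S))
J=T([(40,86),(322,29),(351,152),(62,212)],(220,175),4,.145);print("jig",J.mean(0),axis(J))
B=T([(118,106),(245,81),(257,137),(130,163)],(220,175),4,.139);print("pins",B.mean(0),axis(B))
D=T([(192,122)],(220,175),4,.133);print("pad",D)
# keys: triangulate
K1,p1,R1=cam("top0");K2,p2,R2=cam("scene0")
for n,t,s in [("w",(163,286),(457,377)),("b",(145,187),(477,362)),("g",(127,91),(497,348))]:
    u=np.array([(t[0]+.5)/5-.5+345,(t[1]+.5)/5-.5+175,1]);w=np.array([(s[0]+.5)/1.5-.5,(s[1]+.5)/1.5-.5,1])
    a=R1@np.linalg.inv(K1)@u;b=R2@np.linalg.inv(K2)@w
    l=np.linalg.lstsq(np.c_[a,-b],p2-p1,rcond=None)[0];A=p1+l[0]*a;Bb=p2+l[1]*b;print(n,A,Bb,A-Bb, px2w("top0",u[0],u[1],.15))
from scipy.spatial.transform import Rotation as Ro
q=bot.read_state()["ee_rot"];print(Ro.from_quat(np.r_[q[1:],q[0]]).as_matrix())
# glasses, glue
E
```

```text
plate [0.4565 0.2215 0.131 ] (np.float64(-84.31793097898108), np.float64(0.1373871868294422), np.float64(0.06321821240055062))
screws [0.4581 0.2211 0.131 ] (np.float64(-84.476797817683), np.float64(0.11552136357560502), np.float64(0.044325557104739226))
jig [ 0.515  -0.0388  0.145 ] (np.float64(-79.47404961080883), np.float64(0.1785694331668415), np.float64(0.07885504322404818))
pins [ 0.5147 -0.0349  0.139 ] (np.float64(-79.70341549251542), np.float64(0.079751466115642), np.float64(0.036010388198399794))
pad [[ 0.5155 -0.0377  0.133 ]]
w [ 0.4415 -0.2995  0.151 ] [ 0.4443 -0.3015  0.1518] [-0.0027  0.002  -0.0008] [ 0.4417 -0.2997  0.15  ]
b [ 0.4899 -0.2941  0.1509] [ 0.4908 -0.2947  0.1512] [-0.0008  0.0006 -0.0003] [ 0.4901 -0.2943  0.15  ]
g [ 0.5377 -0.2886  0.1504] [ 0.5385 -0.2893  0.1508] [-0.0009  0.0007 -0.0003] [ 0.5378 -0.2887  0.15  ]
[[ 0.3039  0.9527 -0.0003]
 [ 0.9527 -0.3039 -0.0011]
 [-0.0011  0.0001 -1.    ]]
```

Request:
servo_tool([
  [[0.03,-0.028,0.02,0,0,-6.5],[0.06,-0.056,0.04,0,0,-13],[0.09,-0.084,0.06,0,0,-20],[0.12,-0.112,0.07,0,0,-26],[0.15,-0.14,0.07,0,0,-33],[0.18,-0.168,0.07,0,0,-40],[0.21,-0.196,0.07,0,0,-46],[0.235,-0.225,0.07,0,0,-52]],
], fingers=1.0)

```text
t: 0.77
eef_pos: [0.437, 0.4214, 0.2755]
ee_rot: [-0.0, 0.985, 0.174, 0.0]
ft_force: [0.1, 1.2, -0.0]
finger_gap: 0.469
```

Request:
servo_tool([
  [[0.01,-0.04,0,0,0,-4],[0.02,-0.08,0,0,0,-8],[0.03,-0.12,0,0,0,-14],[0.04,-0.16,0,0,0,-14],[0.05,-0.2,0,0,0,-14],[0.06,-0.24,0,0,0,-14],[0.06,-0.28,0,0,0,-14],[0.06,-0.32,0,0,0,-14]],
])

```text
t: 1.43
eef_pos: [0.4955, 0.1008, 0.2752]
ee_rot: [0.0, 0.998, 0.055, -0.0]
ft_force: [1.3, 0.1, -0.5]
finger_gap: 0.004
```

Request:
servo_tool([
  [[0,-0.04,0,0,0,0],[-0.01,-0.08,0,0,0,0],[-0.01,-0.12,0,0,0,0],[-0.02,-0.16,-0.01,0,0,0],[-0.03,-0.2,-0.02,0,0,0],[-0.04,-0.24,-0.03,0,0,0],[-0.05,-0.28,-0.04,0,0,0],[-0.058,-0.318,-0.05,0,0,0]],
])

```text
t: 2.1
eef_pos: [0.4369, -0.2153, 0.2256]
ee_rot: [-0.0, 0.998, 0.055, 0.001]
ft_force: [1.6, 0.4, -0.7]
finger_gap: 0.004
```

Request:
servo_tool([
  [[0,-0.03,0,0,0,0],[0,-0.06,-0.015,0,0,0],[0,-0.08,-0.03,0,0,0],[0,-0.08,-0.045,0,0,0],[0,-0.08,-0.06,0,0,0],[0,-0.08,-0.06,0,0,0],[0,-0.08,-0.06,0,0,0],[0,-0.08,-0.06,0,0,0]],
])

```text
t: 2.77
eef_pos: [0.4383, -0.2937, 0.1665]
ee_rot: [0.0, 0.998, 0.055, 0.0]
ft_force: [0.1, -0.8, -0.5]
finger_gap: 0.005
```

```bash
python3 - <<'E'
from h import *
snap("scene","scene1"); crop("scene1",260,190,120,100,6,"s2"); s=bot.read_state();print(s["eef_pos"],s["ft_force"]);p=s["eef_pos"]
print(((w2px("scene1",p)-[260,190])+.5)*6-.5)
E
```

```text
[ 0.43852999 -0.29367678  0.16672924] [-0.01541259  0.49942253  0.26919867]
[245.4166858  331.43283638]
```

View pics/s2.png

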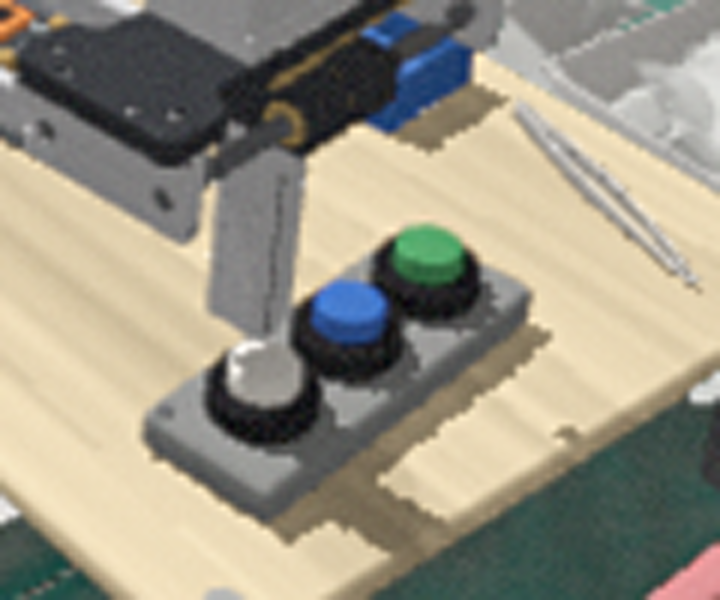

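Request:
servo_tool([
  [[0.003,-0.006,0,0,0,0],[0.003,-0.006,0,0,0,0],[0.003,-0.006,-0.006,0,0,0],[0.003,-0.006,-0.012,0,0,0],[0.003,-0.006,-0.017,0,0,0],[0.003,-0.006,-0.02,0,0,0],[0.003,-0.006,-0.022,0,0,0],[0.003,-0.006,-0.022,0,0,0]],
])

```text
t: 3.48
eef_pos: [0.4418, -0.3002, 0.1472]
ee_rot: [-0.001, 0.999, 0.055, 0.001]
ft_force: [-24.2, 19.3, 95.5]
finger_gap: 0.004
```

Request:
servo_tool([
  [[0,0,0.0015,0,0,0],[0,0,0.0025,0,0,0],[0,0,0.0025,0,0,0],[0,0,0.0025,0,0,0],[0,0,0.0025,0,0,0],[0,0,0.0025,0,0,0],[0,0,0.0025,0,0,0],[0,0,0.0025,0,0,0]],
])

```text
t: 4.15
eef_pos: [0.4416, -0.3, 0.1481]
ee_rot: [-0.001, 0.998, 0.055, 0.001]
ft_force: [-12.9, 10.9, 54.6]
finger_gap: 0.004
```

```bash
python3 - <<'E'
from h import *
snap("scene","scene2"); crop("scene2",275,220,80,60,8,"s3"); s=bot.read_state();print(s["eef_pos"],s["ft_force"])
E
```

```text
[ 0.44160183 -0.30000467  0.14815294] [-11.52006579  10.78391638  53.98800551]
```

View pics/s3.png

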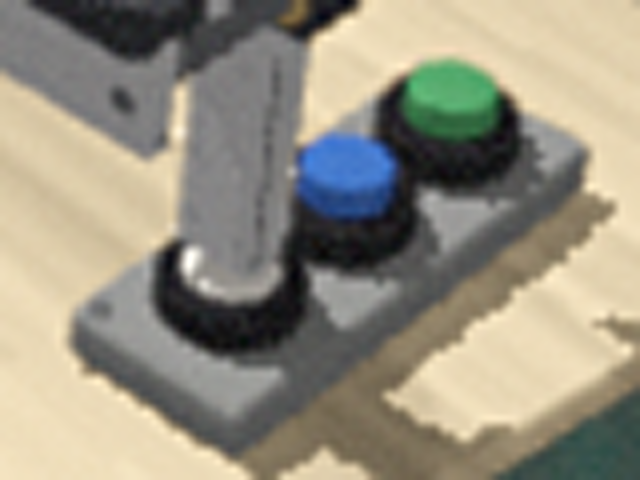

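The white key is down in its housing, with the fingertip centred on it at (235,270). The stop is at z≈0.149. Next is blue, using less depth.

Request:
servo_tool([
  [[0,0,0.01,0,0,0],[0,0,0.022,0,0,0],[0.01,0.001,0.024,0,0,0],[0.03,0.003,0.024,0,0,0],[0.048,0.0055,0.024,0,0,0],[0.048,0.0055,0.024,0,0,0],[0.048,0.0055,0.024,0,0,0],[0.048,0.0055,0.024,0,0,0]],
])

```text
t: 4.87
eef_pos: [0.4887, -0.2941, 0.1698]
ee_rot: [-0.0, 0.998, 0.055, -0.001]
ft_force: [0.5, -0.6, -0.1]
finger_gap: 0.006
```

Request:
servo_tool([
  [[0.001,0,-0.006,0,0,0],[0.001,0,-0.012,0,0,0],[0.001,0,-0.016,0,0,0],[0.001,0,-0.019,0,0,0],[0.001,0,-0.0205,0,0,0],[0.001,0,-0.021,0,0,0],[0.001,0,-0.021,0,0,0],[0.001,0,-0.021,0,0,0]],
])

```text
t: 5.53
eef_pos: [0.4897, -0.2941, 0.1494]
ee_rot: [-0.0, 0.998, 0.055, -0.0]
ft_force: [-2.8, 1.6, 3.6]
finger_gap: 0.004
```

Request:
servo_tool([
  [[0,0,-0.001,0,0,0],[0,0,-0.001,0,0,0],[0,0,-0.001,0,0,0],[0,0,-0.001,0,0,0],[0,0,-0.001,0,0,0],[0,0,-0.001,0,0,0],[0,0,-0.001,0,0,0],[0,0,-0.001,0,0,0]],
])

```text
t: 6.2
eef_pos: [0.4898, -0.2942, 0.149]
ee_rot: [-0.0, 0.998, 0.055, 0.0]
ft_force: [-7.3, 4.5, 18.4]
finger_gap: 0.007
```

Request:
servo_tool([
  [[0,0,0.01,0,0,0],[0,0,0.022,0,0,0],[0.01,0.001,0.022,0,0,0],[0.03,0.003,0.022,0,0,0],[0.048,0.0055,0.022,0,0,0],[0.048,0.0055,0.022,0,0,0],[0.048,0.0055,0.022,0,0,0],[0.048,0.0055,0.022,0,0,0]],
])

```text
t: 6.87
eef_pos: [0.5378, -0.2888, 0.1702]
ee_rot: [0.0, 0.998, 0.055, -0.0]
ft_force: [-0.0, 0.6, 0.1]
finger_gap: 0.006
```

Request:
servo_tool([
  [[0,0,-0.006,0,0,0],[0,0,-0.012,0,0,0],[0,0,-0.016,0,0,0],[0,0,-0.019,0,0,0],[0,0,-0.021,0,0,0],[0,0,-0.022,0,0,0],[0,0,-0.022,0,0,0],[0,0,-0.022,0,0,0]],
])

```text
t: 7.53
eef_pos: [0.5377, -0.2888, 0.1491]
ee_rot: [-0.0, 0.998, 0.055, -0.0]
ft_force: [-7.5, 4.2, 16.5]
finger_gap: 0.002
```

Request:
servo_tool([
  [[0,0,0.03,0,0,0],[0,0,0.065,0,0,0],[0,0.03,0.09,0,0,0],[-0.01,0.07,0.09,0,0,0],[-0.02,0.11,0.09,0,0,0],[-0.03,0.15,0.09,0,0,0],[-0.04,0.19,0.09,0,0,0],[-0.05,0.23,0.09,0,0,0]],
], fingers=0.3)

```text
t: 8.2
eef_pos: [0.4871, -0.0571, 0.2382]
ee_rot: [-0.0, 0.998, 0.055, 0.0]
ft_force: [0.7, -0.3, -0.1]
finger_gap: 0.536
```

Request:
servo_tool([
  [[-0.004,0.04,0,0,0,0],[-0.008,0.08,0,0,0,0],[-0.012,0.12,0,0,0,0],[-0.016,0.16,0,0,0,0],[-0.02,0.2,0,0,0,0],[-0.025,0.24,0,0,0,0],[-0.031,0.28,-0.02,0,0,0],[-0.031,0.28,-0.04,0,0,0]],
])

```text
t: 8.87
eef_pos: [0.4561, 0.2286, 0.1984]
ee_rot: [-0.001, 0.998, 0.059, 0.001]
ft_force: [-0.9, 1.4, -0.3]
finger_gap: 0.697
```

```bash
python3 - <<'E'
from h import *
snap("top","top1"); crop("top1",100,170,150,110,5,"t2"); s=bot.read_state();print(s["eef_pos"],s["finger_gap"])
print(((w2px("top1",s["eef_pos"])-[100,170])+.5)*5-.5)
snap("scene","scene3"); crop("scene3",145,120,90,70,8,"s4")
E
```

```text
[0.45453822 0.22483574 0.19413251] 0.7005439901880324
[280.38955548 295.84199168]
```

View pics/s4.png

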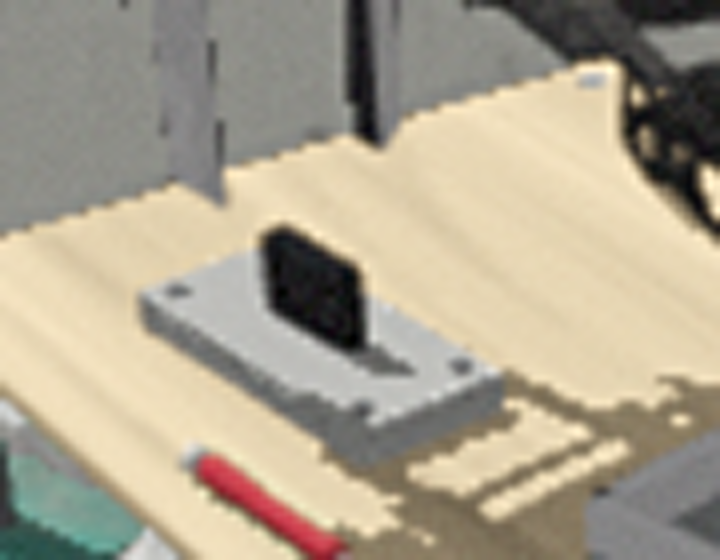

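The handle's top spans (268,228) to (362,268), with the fingers open on either side of it. Quick numeric check of its centre.

```bash
python3 - <<'E'
from h import *
print(px2w("scene3",(317+.5)/8-.5+145,(247+.5)/8-.5+120,.165)); s=bot.read_state();print(s["eef_pos"])
print((w2px("scene3",[.4573,.2213,.165])-[145,120]+.5)*8)
# top view handle top: crop c1 dark region centre
print(px2w("top0",(180+.5)/5-.5+125,(128+.5)/5-.5+205,.158))
E
```

```text
[0.4621781  0.22217123 0.165     ]
[0.45516715 0.22204892 0.19582635]
[306.97352847 252.06519966]
[0.45554828 0.22065033 0.158     ]
```

Request:
servo_tool([
  [[0.003,-0.001,-0.01,0,0,-0.7],[0.003,-0.001,-0.02,0,0,-0.7],[0.003,-0.001,-0.03,0,0,-0.7],[0.003,-0.001,-0.04,0,0,-0.7],[0.003,-0.001,-0.05,0,0,-0.7],[0.003,-0.001,-0.056,0,0,-0.7],[0.003,-0.001,-0.058,0,0,-0.7],[0.003,-0.001,-0.058,0,0,-0.7]],
])

```text
t: 9.63
eef_pos: [0.4599, 0.22, 0.1398]
ee_rot: [0.0, 0.999, 0.049, -0.0]
ft_force: [-0.6, -0.3, 0.8]
finger_gap: 0.704
```

Request:
servo_tool([
  [[0,0,0,0,0,0],[0,0,0,0,0,0],[0,0,0,0,0,0],[0,0,0,0,0,0],[0,0,0,0,0,0],[0,0,0,0,0,0],[0,0,0,0,0,0],[0,0,0,0,0,0]],
], fingers=1.0)

```text
t: 10.3
eef_pos: [0.4596, 0.2203, 0.1403]
ee_rot: [0.0, 0.999, 0.049, -0.0]
ft_force: [-8.0, -0.7, 5.9]
finger_gap: 0.166
```

Request:
servo_tool([
  [[0,0,0,0,0,0],[0,0,0,0,0,0],[0,0,0,0,0,0],[0,0,0,0,0,0],[0,0,0,0,0,0],[0,0,0,0,0,0],[0,0,0,0,0,0],[0,0,0,0,0,0]],
])

```text
t: 10.97
eef_pos: [0.4594, 0.2202, 0.1403]
ee_rot: [0.0, 0.999, 0.049, -0.001]
ft_force: [-4.2, -0.6, 4.0]
finger_gap: 0.149
```

Request:
servo_tool([
  [[0,0,0.01,0,0,0],[0,0,0.03,0,0,0],[0,0,0.055,0,0,0],[0,0,0.08,0,0,0],[0.01,-0.02,0.09,0,0,1],[0.015,-0.05,0.09,0,0,2],[0.02,-0.08,0.09,0,0,3.5],[0.025,-0.11,0.09,0,0,4.8]],
])

```text
t: 11.63
eef_pos: [0.4851, 0.109, 0.231]
ee_rot: [-0.0, 0.996, 0.092, 0.0]
ft_force: [1.2, 0.2, -4.3]
finger_gap: 0.145
```

Request:
servo_tool([
  [[0.005,-0.03,0,0,0,0],[0.01,-0.06,0,0,0,0],[0.015,-0.09,0,0,0,0],[0.02,-0.12,0,0,0,0],[0.027,-0.14,0,0,0,0],[0.032,-0.152,0,0,0,0],[0.032,-0.152,-0.01,0,0,0],[0.032,-0.152,-0.01,0,0,0]],
])

```text
t: 12.3
eef_pos: [0.5163, -0.0421, 0.2192]
ee_rot: [0.0, 0.996, 0.09, -0.001]
ft_force: [-1.3, 1.2, -4.4]
finger_gap: 0.142
```

Request:
servo_tool([
  [[0,0,-0.01,0,0,0],[0,0,-0.02,0,0,0],[0,0,-0.02,0,0,0],[0,0,-0.02,0,0,0],[0,0,-0.02,0,0,0],[0,0,-0.02,0,0,0],[0,0,-0.02,0,0,0],[0,0,-0.02,0,0,0]],
])

```text
t: 12.97
eef_pos: [0.5172, -0.0416, 0.2006]
ee_rot: [-0.0, 0.996, 0.091, 0.0]
ft_force: [-0.1, -0.8, -3.7]
finger_gap: 0.148
```

```bash
python3 - <<'E'
from h import *
snap("scene","scene4"); snap("top","top2")
s=bot.read_state();print(s["eef_pos"],s["ee_rot"],s["ft_force"],s["ft_torque"],s["finger_gap"])
a=np.load("pics/scene4.npz")["im"][140:230,190:310];b=np.load("pics/top2.npz")["im"][155:245,205:325]
r=lambda i:cv2.resize(i,None,fx=6,fy=6,interpolation=cv2.INTER_CUBIC)
cv2.imwrite("pics/s5.png",r(a));cv2.imwrite("pics/t5.png",r(b))
E
```

```text
[ 0.51710813 -0.04163504  0.20047378] [-7.33763221e-05  9.95878035e-01  9.07023769e-02  1.10176356e-04] [-1.09440236 -0.13665753 -4.78614424] [-0.07206838  0.03404778 -0.00248822] 0.14524853575154217
```

View pics/s5.png

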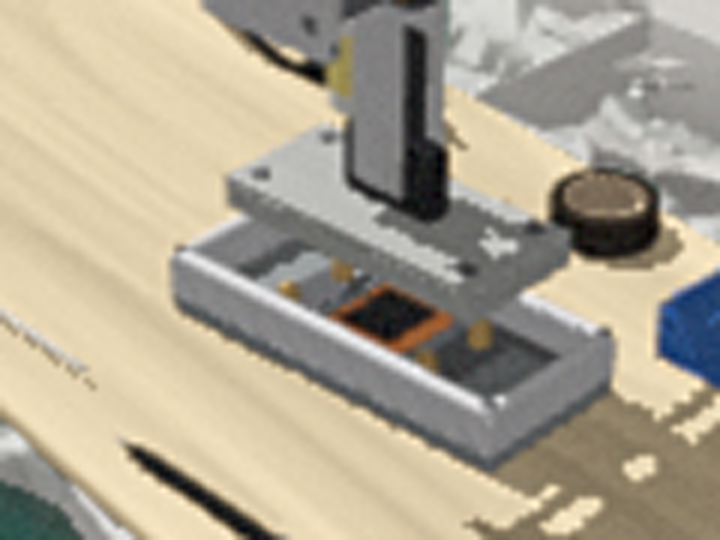

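```bash
python3 - <<'E'
from h import *
np.set_printoptions(precision=1,suppress=True)
from math import *
def corners(c,yaw,hx,hy,z):
    R=np.array([[cos(yaw),-sin(yaw)],[sin(yaw),cos(yaw)]]); return [np.r_[np.array(c)+R@[sx*hx,sy*hy],z] for sx,sy in((-1,1),(-1,-1),(1,-1),(1,1))]
C=lambda f,P,o:np.array([(w2px(f,p)-o+.5)*6-.5 for p in P])
y=radians(10.4)
print("plate scene",C("scene4",corners((.5171,-.0417),y,.032,.070,.1914),[190,140]).tolist())
print("jig scene",C("scene4",corners((.5155,-.0385),y,.042,.093,.147),[190,140]).tolist())
print("pins",C("scene4",corners((.5155,-.0385),y,.018,.040,.139),[190,140]).tolist())
s=lambda u,v,z:px2w("scene4",(u+.5)/6-.5+190,(v+.5)/6-.5+140,z)
np.set_printoptions(precision=4)
B=[s(343,270,.139),s(289,290,.139),s(480,333,.138),s(427,360,.138)];print("pins world",B,np.mean(B,0))
print("pad",s(393,316,.133))
E
```

```text
plate scene [[223.32895870007593, 177.09286043498832], [473.3471123572997, 296.2406452830444], [571.8090156072484, 235.67443453944685], [324.1876005230473, 124.89885971890118]]
jig scene [[165.05127137876326, 252.97123540307177], [489.372549066547, 417.7943105461203], [615.5039922718347, 333.65573545716074], [295.1141906815766, 183.58058747120128]]
pins [[289.6561991929667, 290.65543946699177], [427.8970432435767, 359.8679353241336], [482.3630713075038, 325.61483928965094], [344.8313115399997, 259.1129860365646]]
pins world [array([ 0.5197, -0.0027,  0.139 ]), array([ 0.4907, -0.0018,  0.139 ]), array([ 0.5369, -0.0773,  0.138 ]), array([ 0.5056, -0.0798,  0.138 ])] [ 0.5132 -0.0404  0.1385]
pad [ 0.5201 -0.0384  0.133 ]
```

View pics/t5.png

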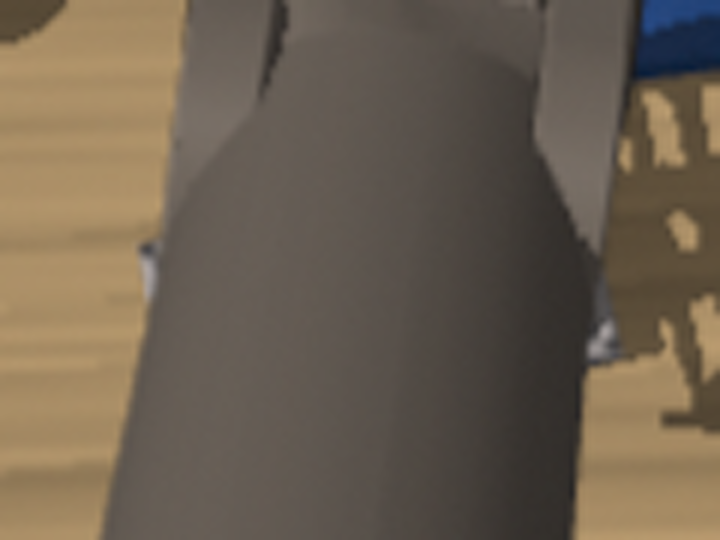

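The plate hangs level and in line with the jig: predicted corners (223,177), (473,296), (572,236) match what I see. The top view is blocked by the arm. I'm lowering carefully.

Request:
servo_tool([
  [[0,0,-0.006,0,0,0],[0,0,-0.012,0,0,0],[0,0,-0.018,0,0,0],[0,0,-0.024,0,0,0],[0,0,-0.027,0,0,0],[0,0,-0.03,0,0,0],[0,0,-0.032,0,0,0],[0,0,-0.032,0,0,0]],
])

```text
t: 13.73
eef_pos: [0.5169, -0.0418, 0.1679]
ee_rot: [0.0, 0.996, 0.091, -0.0]
ft_force: [0.5, 0.8, -3.8]
finger_gap: 0.145
```

Request:
servo_tool([
  [[0,0,-0.001,0,0,0],[0,0,-0.002,0,0,0],[0,0,-0.003,0,0,0],[0,0,-0.0035,0,0,0],[0,0,-0.004,0,0,0],[0,0,-0.004,0,0,0],[0,0,-0.004,0,0,0],[0,0,-0.004,0,0,0]],
])

```text
t: 14.4
eef_pos: [0.5171, -0.0417, 0.1644]
ee_rot: [0.0, 0.996, 0.091, -0.0]
ft_force: [0.1, 0.3, -4.5]
finger_gap: 0.149
```

Request:
servo_tool([
  [[0,0,-0.0005,0,0,0],[0,0,-0.001,0,0,0],[0,0,-0.001,0,0,0],[0,0,-0.001,0,0,0],[0,0,-0.001,0,0,0],[0,0,-0.001,0,0,0],[0,0,-0.001,0,0,0],[0,0,-0.001,0,0,0]],
])

```text
t: 15.07
eef_pos: [0.5172, -0.0417, 0.164]
ee_rot: [-0.0, 0.996, 0.091, 0.0]
ft_force: [-5.7, 0.7, 12.5]
finger_gap: 0.15
```

Request:
servo_tool([
  [[0,0,0.0003,0,0,0],[-0.0001,0.0005,0.0003,0,0,0],[-0.0002,0.001,0.0003,0,0,0],[-0.0003,0.0015,0.0003,0,0,0],[-0.0004,0.002,0.0003,0,0,0],[-0.0004,0.002,0.0003,0,0,0],[-0.0004,0.002,0.0003,0,0,0],[-0.0004,0.002,0.0003,0,0,0]],
])

```text
t: 15.73
eef_pos: [0.5171, -0.0404, 0.164]
ee_rot: [0.0, 0.996, 0.09, 0.0]
ft_force: [0.6, -5.3, 4.1]
finger_gap: 0.141
```

Request:
servo_tool([
  [[-0.0001,0.0005,0,0,0,0],[-0.0002,0.001,0,0,0,0],[-0.0003,0.0015,0,0,0,0],[-0.0004,0.002,0,0,0,0],[-0.0004,0.002,0,0,0,0],[-0.0004,0.002,0,0,0,0],[-0.0004,0.002,0,0,0,0],[-0.0004,0.002,0,0,0,0]],
])

```text
t: 16.4
eef_pos: [0.5162, -0.0376, 0.1636]
ee_rot: [-0.0, 0.996, 0.091, -0.0]
ft_force: [-0.6, 0.0, -3.8]
finger_gap: 0.145
```

Request:
servo_tool([
  [[-0.0001,0.0005,0,0,0,0],[-0.0002,0.001,0,0,0,0],[-0.0003,0.0015,0,0,0,0],[-0.0003,0.0015,0,0,0,0],[-0.0003,0.0015,0,0,0,0],[-0.0003,0.0015,0,0,0,0],[-0.0003,0.0015,0,0,0,0],[-0.0003,0.0015,0,0,0,0]],
])

```text
t: 17.07
eef_pos: [0.5159, -0.0362, 0.1636]
ee_rot: [-0.0, 0.996, 0.091, -0.0]
ft_force: [-0.8, 0.2, -3.6]
finger_gap: 0.147
```

The vertical contact force has vanished, so the pins are under the slots. Lowering now.

Request:
servo_tool([
  [[0,0,-0.0008,0,0,0],[0,0,-0.0016,0,0,0],[0,0,-0.0024,0,0,0],[0,0,-0.003,0,0,0],[0,0,-0.003,0,0,0],[0,0,-0.003,0,0,0],[0,0,-0.003,0,0,0],[0,0,-0.003,0,0,0]],
])

```text
t: 17.73
eef_pos: [0.516, -0.0362, 0.1607]
ee_rot: [-0.0, 0.996, 0.091, 0.0]
ft_force: [0.1, -0.2, -4.5]
finger_gap: 0.148
```

Request:
servo_tool([
  [[0,0,-0.001,0,0,0],[0,0,-0.002,0,0,0],[0,0,-0.003,0,0,0],[0,0,-0.004,0,0,0],[0,0,-0.005,0,0,0],[0,0,-0.006,0,0,0],[0,0,-0.006,0,0,0],[0,0,-0.006,0,0,0]],
])

```text
t: 18.4
eef_pos: [0.516, -0.0362, 0.1549]
ee_rot: [-0.0, 0.996, 0.091, 0.0]
ft_force: [-3.3, 1.0, 8.0]
finger_gap: 0.146
```

Request:
servo_tool([
  [[0,0,-0.0005,0,0,0],[0,0,-0.001,0,0,0],[0,0,-0.0015,0,0,0],[0,0,-0.002,0,0,0],[0,0,-0.0025,0,0,0],[0,0,-0.0025,0,0,0],[0,0,-0.0025,0,0,0],[0,0,-0.0025,0,0,0]],
])

```text
t: 19.07
eef_pos: [0.5161, -0.0362, 0.1532]
ee_rot: [-0.001, 0.996, 0.091, 0.0]
ft_force: [-11.7, 0.9, 28.8]
finger_gap: 0.147
```

Request:
servo_tool([
  [[0,0,0,0,0,0],[0,0,0,0,0,0],[0,0,0,0,0,0],[0,0,0,0,0,0],[0,0,0,0,0,0],[0,0,0,0,0,0],[0,0,0,0,0,0],[0,0,0,0,0,0]],
])

```text
t: 19.73
eef_pos: [0.5161, -0.0362, 0.1532]
ee_rot: [-0.001, 0.996, 0.091, 0.0]
ft_force: [-12.2, 1.5, 28.9]
finger_gap: 0.147
```

```bash
python3 - <<'E'
from h import *
snap("scene","scene5"); crop("scene5",130,110,260,190,3,"s6"); s=bot.read_state();print(s["eef_pos"],s["ft_force"],s["ft_torque"])
E
```

```text
[ 0.51606252 -0.03611404  0.15322878] [-12.26257512   1.75894115  29.19255339] [0.27988868 2.94205174 0.01353334]
```

View pics/s6.png

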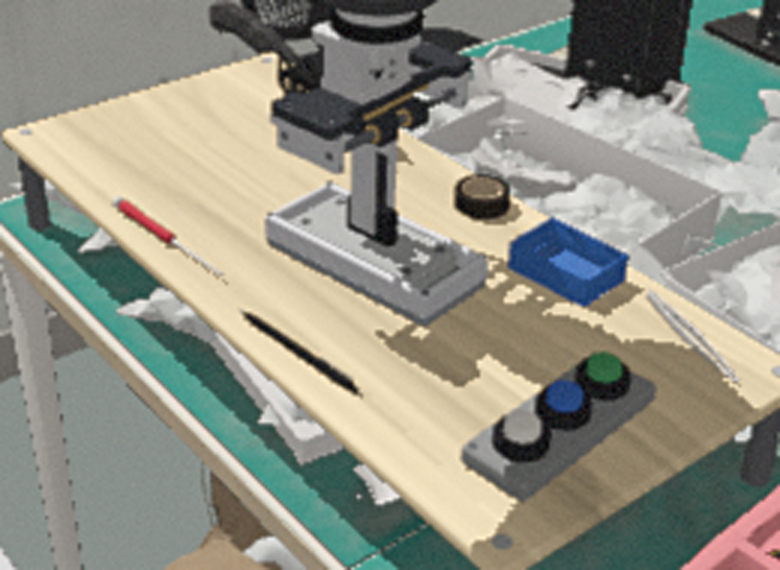

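The plate sits level and below the rail tops at (375,235). The keys are up again and the bin hasn't moved. Handing in.

```bash
python3 -c "
from h import *
print(bot.sign_off(), bot.read_state()['ft_force'])"
```

```text
the job is handed in; nothing more can be done
the job is handed in; nothing more can be done
```

The job is handed in at about 20 s: the timer keys were pressed in order, and the cover plate is home in the jig with the arm still holding it down.

- **Keys:** I pressed white, then blue, then green, each on its own and down to its stop at z≈0.149. The first press on white went too hard, at about 95 N at the wrist (limit 120 N). Blue and green took about 17–18 N.
- **Cover plate:** I gripped the handle, laid the plate on the pins at tool height 0.164, and slid it about 4 mm towards +y. There the contact force vanished, so I lowered it onto the pad and pressed it home.
- **Last checks:** The tool settled at 0.1532, about 11 mm below the riding height, as expected for fully home. The push was steady at about 29 N up, with 12 N sideways. The last picture shows the plate level inside the rails, the keys sprung back up and the screw bin where it was.
- **Not fully confirmed:** The arm hid the glue bottle in the last picture and the glasses were not clearly visible. I saw no sign of contact with either. The two cameras disagreed by a few millimetres on x, so I used a value between them, and the plate went in without touching the rails.

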